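Slide the glass coaster out over the edge of the pine step

ROBOT

A 6-joint arm with a two-finger parallel gripper is mounted at the origin on the work surface. World frame = base frame: x ahead of the robot, y to its left, z up, the work surface at z = 0. Lengths are in mm, angles in rad, forces in N, time in s.
With the tool pointing down it reaches from about 325 to 850 mm from the base axis. Payload 4.4 kg.
Tool frame: the origin (TCP) lies between the finger pads; the fingertips stand 25 mm ahead of it and the grasp point (between the pads) lies 6 mm ahead of it; z points along the fingers, y is the direction in which the jaws open and shut (so a half turn about z gives the same grasp; the last joint's range is limited). The gripper opens to 94 mm and grips with 3 to 60 N. Pads are 16 mm wide; open, the fingers measure 119 mm over their backs; the gripper's body (75 mm by 177 mm) begins 78 mm behind the grasp point.
Start: joints at [0.988, 0.207, 1.542, -0, 1.393, -0.15], TCP at [241.173, 521.98, 230.447] pointing down, gripper open.
Joint ranges: [-2.73, 2.73], [-0.86, 2.22], [0.23, 2.46], [-1.11, 4.25], [0.08, 2.63], [-2.82, 2.82]. Speed limits (rad/s): [2.79, 2.79, 3.14, 3.14, 3.14, 3.14].

INTERFACE

Orientations are given as a rotation vector (axis times angle).
In Python, from bench import * gives the robot as it stands.
- The arm moves only by the tool carry_out, never from a script. Its argument "commands" is a list of rows, each a list of 5 numbers: the shift along the tool's x, y, z in mm, then the turn about the tool's z in rad, then the closure, from 0 (fully open) to 1 (shut). A call has 1 to 20 rows; each row is the pose to reach, as a shift and turn from the pose commanded when the call began, along the tool's axes at that moment; what a row does not reach only later rows make up. A row lasts 1/12 s, in which the tool goes at most 41.7 mm and 7.16 degrees, less where a joint would pass 70% of its speed; a pose out of reach is approached as far as the arm can. A call with a gripper value outside its range is refused whole. The fingers move at their own pace and stop on an object; "squeeze" is the grip in N (left out, the last holds). Time passes only in rows, so rows that repeat a pose let the fingers close. It gives the time, the measured TCP pose, the force and the opening at its end, in the units of the state.
- get_state(): the state, without advancing time (a new reading comes with each control period).
- capture(name): name is "scene" or "top" or "wrist"; returns the picture (384x512x3 uint8, red, green, blue); there is no depth.
- calibration(name): a dict with "K" (3x3 intrinsics, pixels), "T" (4x4, takes a point from camera to world coordinates). Camera axes: x right, y up, looking along -z (the intrinsics and any distortion apply to the point x, -y, -z); pixel columns grow to the right and rows downward; lengths in mm; the calibration is good to about 2 mm. A picture is of the moment at which its call begins: read the wrist's pose just before it. calibration takes no time and is no camera call; for the wrist camera it gives the pose at the moment of the call.
- hand_in(): hands the job in, once; it reports no verdict.
The state is a dict: "clock": time; "qpos": joint angles; "qd": joint speeds; "tau": joint torques, N m; "tcp_pos": TCP position; "orientation": TCP orientation; "force": force on the tool from outside, world axes, zero at the start; "ft_torque": the same for the moment, N m; "finger_gap": opening from 0.0 (shut) to 1.0 (fully open).
Only numpy, scipy, OpenCV 4.12 (cv2) and the standard library are available. Lean on these libraries where they do the work, as an engineer would, in place of code of your own. Each camera call takes 0.05 s, during which the arm holds its last target. There are 200 camera calls.

TASK

The square glass coaster lies flat on the pine step and cannot be got hold of. With the fingertips, push it across the board towards the step's front edge (the long edge nearest the robot) until it sticks out over that edge by about 35 mm, roughly a third of its width, with its side parallel to the edge, ready for someone to pick up later. Only slide it: do not lift or tip it or let it fall, leave the drive, the enclosure and the pen cup where they are, and finish clear of everything.

Things in the scene. Friction and masses are not known exactly. Their poses are not given: they have to be found in the camera images.
- step_edge (a point): Middle of the front upper edge of the fixed pine step, a level board 760 mm long (along the edge), 260 mm deep, its top 60 mm above the desk. The point lies on the board's upper surface, exactly at the edge: x points from the edge inwards over the board (away from the robot), y along the edge, z up. In front of it is a 60 mm drop to the desk.
- coaster_center (a point): Centre, half-way up, of the loose square glass coaster with grey felt backing, 100 x 100 x 8 mm thick, about 0.2 kg, lying flat on the board (this point 4 mm above it). x, y parallel to its sides; it starts up to 0.35 rad off square with the edge. It stops where the push stops. When square, its overhang is 50 mm minus this point's distance behind the edge; past 50 mm it tips off.
- drive_center (a point): Centre, half-way up, of the blue rubberized portable drive, a loose flat block 115 x 78 x 16 mm high lying on the step to one side; x along its length. To be left alone.
- enclosure_center (a point): Centre, half-way up, of the silver aluminium enclosure, a loose block 125 x 80 x 30 mm high lying on the step to one side; x along its length. To be left alone.
- pencup_center (a point): Centre, half-way up, of the white ceramic pen cup, loose, standing on the step to one side: 76 mm across, 95 mm high, with pens reaching 140 mm above the board. To be left alone.
There are look-alikes about, which are no part of the job. Leave any red look-alike of the part that bears coaster_center alone.

How it is judged (in metres and radians):
At the end, for the whole second after the job is handed in: The coaster lies flat and still on the step, sticking out over the front edge by 35 mm give or take 9 mm (measured at the middle of its side), square with the edge within 8 degrees; the drive, enclosure and pen cup are within 12 mm of where they were (x of coaster_center in the frame of step_edge between 0.006 and 0.024 m and (angle between the x axis of coaster_center and the x axis of step_edge, either way round below 0.14 rad or angle between the x axis of coaster_center and the y axis of step_edge, either way round below 0.14 rad) and z of coaster_center in the frame of step_edge between 0 and 0.008 m and angle between coaster_center's own z axis and vertical below 0.05 rad and linear speed of coaster below 0.01 m/s and distance of each of drive_center, enclosure_center, pencup_center from where it was at the start of the episode below 0.012 m); the robot touches nothing.
It fails at once if the coaster is lifted: its centre more than 12 mm above where it lies (z of coaster_center in the frame of step_edge above 0.016 m).
It fails at once if the coaster is tipped by more than 0.2 rad (angle between coaster_center's own z axis and vertical above 0.2 rad).
It fails at once if the coaster falls off the step (z of coaster_center in the frame of step_edge below -0.015 m).
It fails at once if the drive, the enclosure or the pen cup is moved more than 12 mm (distance of any of drive_center, enclosure_center, pencup_center from where it was at the start of the episode above 0.012 m).
It also fails if it takes over 35 s, if anything falls off the work surface, if the arm or the gripper's body presses on something with over 40 N, if the wrist force passes 120 N, or if a joint passes its speed limit or range.

## Working session

There is one attempt and no reset: what is moved stays moved. The work goes in short steps, Python scripts to look and compute and a tool call to move; the robot and the scene stay as the last step left them, time stands still between calls to the robot, and variables do not carry over. Pictures are saved under pics/ and viewed, about 8 in all and at most 12, crops included, and the job is handed in when it is done.

Besides the shell and the picture viewer there is one more tool, called after ">>>" by a JSON object that holds its "fn" and its "kwargs", one argument or row to a line. carry_out: Moves the arm, as the interface text tells. Its arguments: {"type":"object","properties":{"commands":{"type":"array","items":{"type":"array","items":{"type":"number"}}},"squeeze":{"type":"number"}},"required":["commands"]}

```bash
mkdir -p pics
python3 - <<'E'
from bench import *
import cv2,numpy as np
np.set_printoptions(precision=2,suppress=True)
for n in("top","scene"):
    im=capture(n);cv2.imwrite(f"pics/{n}0.png",im[:,:,::-1])
    c=calibration(n);print(n,{k:np.array(v) for k,v in c.items()})
s=get_state();print(s["clock"],s["tcp_pos"],s["orientation"])
E
```

```text
top {'K': array([[435.28,   0.  , 252.55],
       [  0.  , 435.28, 194.92],
       [  0.  ,   0.  ,   1.  ]]), 'T': array([[  -0.02,    0.98,   -0.19,  389.57],
       [  -1.  ,   -0.02,   -0.03,   56.71],
       [  -0.03,    0.18,    0.98, 1125.67],
       [   0.  ,    0.  ,    0.  ,    1.  ]])}
scene {'K': array([[364.01,   0.  , 251.95],
       [  0.  , 364.01, 193.04],
       [  0.  ,   0.  ,   1.  ]]), 'T': array([[  -0.58,   -0.6 ,    0.55, 1085.58],
       [   0.81,   -0.42,    0.4 ,  427.03],
       [  -0.01,    0.67,    0.74,  755.85],
       [   0.  ,    0.  ,    0.  ,    1.  ]])}
0.1 [240.81 521.4  229.42] [-0.67 -3.07  0.  ]
```

View pics/top0.png

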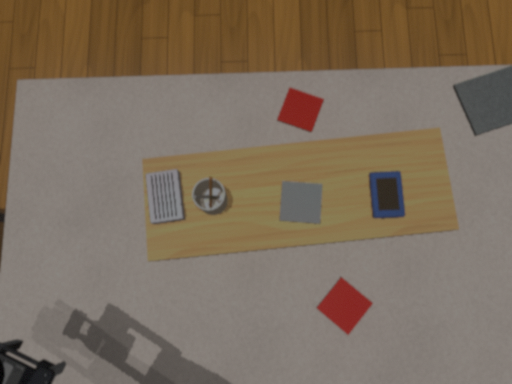

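View pics/scene0.png

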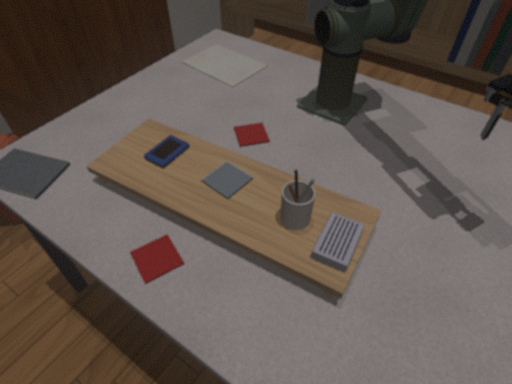

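The top view shows the grey coaster at about (301,202). The step's front edge runs from (150,258) to (457,230), the cup is at (210,195), the drive at (387,194), and there are red decoys off the step. Next I'll measure these.

```bash
cat > h.py <<'E'
from bench import *
import cv2,numpy as np
np.set_printoptions(precision=3,suppress=True)
def ray(c,uv,z):
    K,T=np.array(c["K"]),np.array(c["T"]);uv=np.atleast_2d(np.array(uv,float))
    d=np.c_[uv,np.ones(len(uv))]@np.linalg.inv(K).T*[1,-1,-1]@T[:3,:3].T
    return T[:3,3]+d*((z-T[2,3])/d[:,2])[:,None]
def edge(im,c,v0,v1,u0,u1):
    hsv=cv2.cvtColor(im,cv2.COLOR_RGB2HSV);m=(hsv[...,1]>75)
    pts=[]
    for u in range(u0,u1,3):
        r=np.where(m[v0(u)-15:v0(u)+12,u])[0]
        if len(r): pts.append((u,v0(u)-15+r.max()+.5))
    return np.array(pts,float)
def coaster(im,win):
    a,b,x,y=win;hsv=cv2.cvtColor(im,cv2.COLOR_RGB2HSV)
    m=np.zeros(im.shape[:2],np.uint8);m[b:y,a:x]=(hsv[b:y,a:x,1]<70)*255
    cs,_=cv2.findContours(m,cv2.RETR_EXTERNAL,cv2.CHAIN_APPROX_NONE)
    return max(cs,key=cv2.contourArea)[:,0].astype(np.float32)
E
python3 - <<'E'
from h import *
im=cv2.imread("pics/top0.png")[:,:,::-1].copy();c=calibration("top")
hsv=cv2.cvtColor(im,cv2.COLOR_RGB2HSV)
print("col300 S",hsv[175:256:2,300,1]);print("V",hsv[175:256:2,300,2])
k=coaster(im,(265,172,340,232));P=ray(c,k,68)[:,:2].astype(np.float32)
r=cv2.minAreaRect(P);print("coaster",r,"box",cv2.boxPoints(r))
m=(hsv[...,1]>75).astype(np.uint8)*255;m[:120]=0;m[265:]=0
cs,_=cv2.findContours(m,cv2.RETR_EXTERNAL,cv2.CHAIN_APPROX_NONE)
q=cv2.convexHull(max(cs,key=cv2.contourArea))[:,0].astype(np.float32)
Q=ray(c,q,60)[:,:2].astype(np.float32);r=cv2.minAreaRect(Q);print("step",r,"box",cv2.boxPoints(r))
for n,uv,z in(("drive box",[(369,172),(401,171),(405,217),(373,218)],76),("cup",[(194,195),(226,195)],155)):print(n,ray(c,uv,z))
E
```

```text
col300 S [115 113 120  94  14   5   5   5   5   5   7   3   2   2   2   7   3   5
   5   5   2   2   2  24  91 101 101 106 113 112 112 107 102 105 104  84
  33  26  26  26  27]
V [138 138 136 128 106 102 101 101 103 103 103 100 103 103 103 103 102 103
 103 103 103 103 103 108 131 137 137 137 135 137 137 136 137 138 137 122
 132 136 135 136 134]
coaster ((569.335205078125, -31.593345642089844), (100.11837768554688, 101.24617004394531), 84.19633483886719) box [[513.91  -76.277]
 [614.637 -86.515]
 [624.761  13.09 ]
 [524.034  23.328]]
step ((593.0977783203125, -21.830718994140625), (260.52813720703125, 759.1460571289062), 4.690475940704346) box [[ 432.231  345.819]
 [ 494.309 -410.785]
 [ 753.964 -389.48 ]
 [ 691.887  367.123]]
drive box [[ 638.06  -201.344   76.   ]
 [ 638.587 -279.375   76.   ]
 [ 524.791 -279.759   76.   ]
 [ 524.061 -203.273   76.   ]]
cup [[575.661 217.337 155.   ]
 [573.918 144.223 155.   ]]
```

The sizes check out: coaster 100.1 x 101.2 mm, step 260.5 x 759 mm. The coaster's centre is 105.7 mm behind the edge and it needs a 10.5° counter-clockwise turn. I'll lift first, then fly to a spot behind the coaster with the jaw axis parallel to the edge.

>>> {"fn": "carry_out", "kwargs": {
  "commands": [
    [0,0,-40,0,0.45],
    [0,0,-70,0,0.45],
    [-607,-323,-70,-0.511,0.45],
    [-607,-323,-70,-0.511,0.45],
    [-607,-323,-70,-0.511,0.45],
    [-607,-323,-70,-0.511,0.45],
    [-607,-323,-70,-0.511,0.45],
    [-607,-323,-70,-0.511,0.45],
    [-607,-323,-70,-0.511,0.45],
    [-607,-323,-70,-0.511,0.45],
    [-607,-323,-70,-0.511,0.45],
    [-607,-323,-70,-0.511,0.45],
    [-607,-323,-70,-0.511,0.45],
    [-607,-323,-70,-0.511,0.45],
    [-607,-323,-70,-0.511,0.45],
    [-607,-323,-70,-0.511,0.45],
    [-607,-323,-70,-0.511,0.45],
    [-607,-323,-70,-0.511,0.45],
    [-607,-323,-70,-0.511,0.45],
    [-607,-323,-70,-0.511,0.45]
  ]
}}

```text
clock: 1.77
tcp_pos: [659.0, -32.1, 298.1]
orientation: [0.113, -3.138, 0.004]
force: [-1.2, -0.0, -0.7]
finger_gap: 0.555
```

Run:
```python
from h import *
from scipy.spatial.transform import Rotation as R
im=capture("wrist");c=calibration("wrist")
cv2.imwrite("pics/w1.png",im[:,:,::-1])
s=get_state();print(s["clock"],s["tcp_pos"],s["orientation"],s["qd"],s["qpos"],s["force"]);print(R.from_rotvec(s["orientation"]).as_matrix())
```

```text
1.8167 [657.491 -29.01  298.346] [ 0.116 -3.137 -0.   ] [ 0.056 -0.048  0.047  0.029  0.02   0.011] [-0.175  0.345  1.229 -0.     1.57  -1.82 ] [-0.615  1.446  0.229]
[[-0.997 -0.074 -0.003]
 [-0.074  0.997  0.   ]
 [ 0.003  0.    -1.   ]]
```

View pics/w1.png

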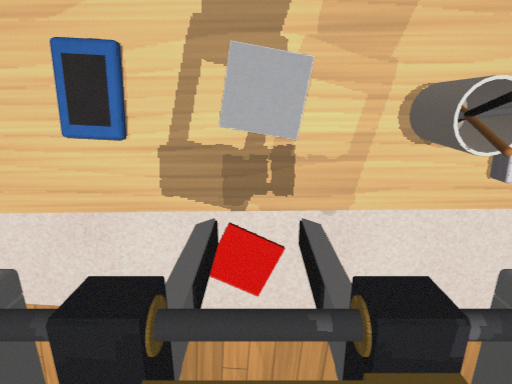

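The wrist view shows the coaster at corners (231,41), (313,57), (297,139) and (219,124), with the drive on the left and the cup on the right. I'll cross-check these against the top measurement, then descend.

Run:
```python
from h import *
c=calibration("wrist")
P=ray(c,[(231,41),(313,57),(297,139),(219,124)],68);print(P,P.mean(0))
print(ray(c,[(100,212),(400,210)],60))
s=get_state();print(s["tcp_pos"])
```

```text
[[514.839 -72.091  68.   ]
 [524.801  24.086  68.   ]
 [620.854  15.909  68.   ]
 [609.617 -82.263  68.   ]] [567.528 -28.59   68.   ]
[[ 740.778 -241.256   60.   ]
 [ 707.557  168.092   60.   ]]
[657.491 -29.01  298.346]
```

>>> {"fn": "carry_out", "kwargs": {
  "commands": [
    [0,0,40,-0.008,0.45],
    [0,0,80,-0.008,0.45],
    [0,0,120,-0.008,0.45],
    [0,0,160,-0.008,0.45],
    [0,0,180,-0.008,0.45],
    [0,0,190,-0.008,0.45],
    [0,0,190,-0.008,0.45],
    [0,0,190,-0.008,0.45],
    [0,0,190,-0.008,0.45],
    [0,0,190,-0.008,0.45]
  ]
}}

```text
clock: 2.65
tcp_pos: [658.7, -25.9, 113.6]
orientation: [-0.136, 3.133, -0.002]
force: [-0.9, -1.0, -0.5]
finger_gap: 0.548
```

Run:
```python
from h import *
s=get_state();print(s["clock"],s["tcp_pos"],s["orientation"],s["force"],np.abs(s["qd"]).max())
```

```text
2.65 [658.745 -25.883 113.618] [-0.136  3.133 -0.002] [-0.854 -0.99  -0.542] 0.0031735042690730986
```

The wrist and top views agree within 3 mm. Now I'll go down to about 3 mm above the board.

>>> {"fn": "carry_out", "kwargs": {
  "commands": [
    [0,0,12,0,0.45],
    [0,0,20,0,0.45],
    [0,0,25,0,0.45],
    [0,0,25,0,0.45],
    [0,0,25,0,0.45],
    [0,0,25,0,0.45]
  ]
}}

```text
clock: 3.15
tcp_pos: [656.6, -25.9, 85.4]
orientation: [0.135, -3.138, -0.0]
force: [-0.4, 0.0, 3.4]
finger_gap: 0.552
```

Run:
```python
from h import *
im=capture("wrist");cv2.imwrite("pics/w2.png",im[:,:,::-1])
s=get_state();print(s["clock"],s["tcp_pos"],s["orientation"],s["force"])
```

```text
3.2 [656.539 -25.82   85.333] [ 0.135 -3.138 -0.   ] [-0.955 -0.178  3.073]
```

View pics/w2.png

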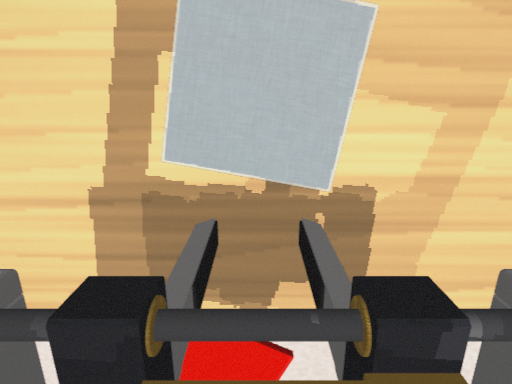

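The tips touch the board (3 N at z 85.3), so the heights agree. I'll lift 3 mm and push in gentle steps.

>>> {"fn": "carry_out", "kwargs": {
  "commands": [
    [0,0,-3,0,0.45],
    [2,0,-3,0,0.45],
    [7,0,-3,0,0.45],
    [12,0,-3,0,0.45],
    [17,0,-3,0,0.45],
    [22,0,-3,0,0.45],
    [27,0,-3,0,0.45],
    [32,0,-3,0,0.45],
    [37,0,-3,0,0.45],
    [42,0,-3,0,0.45],
    [47,0,-3,0,0.45],
    [52,0,-3,0,0.45],
    [57,0,-3,0,0.45],
    [62,0,-3,0,0.45],
    [67,0,-3,0,0.45],
    [72,0,-3,0,0.45],
    [76,0,-3,0,0.45],
    [79,0,-3,0,0.45],
    [80,0,-3,0,0.45],
    [80,0,-3,0,0.45]
  ]
}}

```text
clock: 4.87
tcp_pos: [576.6, -32.7, 88.4]
orientation: [0.135, -3.138, -0.0]
force: [0.1, 0.0, 0.6]
finger_gap: 0.551
```

Run:
```python
from h import *
im=capture("wrist");t=capture("top");cv2.imwrite("pics/w3.png",im[:,:,::-1]);cv2.imwrite("pics/t3.png",t[:,:,::-1])
cv2.imwrite("pics/v3.png",np.hstack([cv2.resize(im,(400,300)),cv2.resize(t[150:270,240:400],(400,300))])[:,:,::-1])
s=get_state();print(s["clock"],s["tcp_pos"],s["orientation"],s["force"])
n=np.array([.9966,.0818]);print("dist",(np.array(s["tcp_pos"][:2])-[463.3,-32.5])@n)
```

```text
4.9667 [576.671 -32.708  88.287] [ 0.135 -3.138 -0.   ] [ 0.184 -0.255 -0.38 ]
dist 112.96853658557366
```

View pics/v3.png

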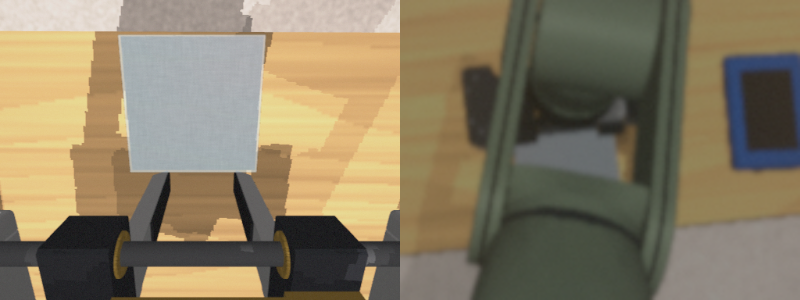

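The coaster is now square against both fingers, with its front side near the edge in the wrist view. I'll measure what remains.

```bash
cat >> h.py <<'E'
def wristcheck(im,c,name):
    lab=cv2.cvtColor(im,cv2.COLOR_RGB2HSV)
    m=((lab[...,1]<70)&(lab[...,0]>80)&(lab[...,2]>110)).astype(np.uint8)*255
    m=cv2.morphologyEx(m,cv2.MORPH_OPEN,np.ones((5,5)))
    cs,_=cv2.findContours(m,cv2.RETR_EXTERNAL,cv2.CHAIN_APPROX_NONE)
    k=max(cs,key=cv2.contourArea)[:,0]
    r=cv2.minAreaRect(ray(c,k,68)[:,:2].astype(np.float32))
    w=(lab[...,1]>75);pts=[]
    for u in list(range(40,115,4))+list(range(390,480,4)):
        z=np.where(w[:,u]&w[np.minimum(np.arange(384)+3,383),u])[0]
        if len(z) and z[0]>2: pts.append((u,z[0]-.5))
    E=ray(c,pts,60)[:,:2].astype(np.float32)
    vx,vy,x,y=cv2.fitLine(E,cv2.DIST_HUBER,0,.01,.01).ravel()
    n=np.array([vy,-vx]);n*=np.sign(n[0])
    print(name,"rect",r,"edge pt",x,y,"angle n",np.degrees(np.arctan2(n[1],n[0])),"dist",(np.array(r[0])-[x,y])@n,"resid",np.abs((E-[x,y])@n).max())
E
python3 - <<'E'
from h import *
wristcheck(cv2.imread("pics/w3.png")[:,:,::-1].copy(),calibration("wrist"),"w3")
E
```

```text
w3 rect ((517.4498901367188, -45.90239715576172), (95.59452819824219, 95.64796447753906), 4.96466588973999) edge pt 466.71823 -68.76728 angle n 4.8116126 dist 52.47077640555449 resid 0.43268394
```

About 37.5 mm remain and the angle error is 0.15°. I'll push 33 mm, then check again.

>>> {"fn": "carry_out", "kwargs": {
  "commands": [
    [3,0,0,0,0.45],
    [7,0,0,0,0.45],
    [11,0,0,0,0.45],
    [15,0,0,0,0.45],
    [19,0,0,0,0.45],
    [23,0,0,0,0.45],
    [27,0,0,0,0.45],
    [30,0,0,0,0.45],
    [32,0,0,0,0.45],
    [33,0,0,0,0.45],
    [33,0,0,0,0.45],
    [33,0,0,0,0.45]
  ]
}}

```text
clock: 5.97
tcp_pos: [543.9, -35.6, 88.4]
orientation: [0.135, -3.138, -0.0]
force: [0.3, 0.2, -0.3]
finger_gap: 0.55
```

Run:
```python
from h import *
c=calibration("wrist");im=capture("wrist");cv2.imwrite("pics/w4.png",im[:,:,::-1])
s=get_state();print(s["clock"],s["tcp_pos"],s["force"])
n=np.array([.9966,.0818]);print("dist",(np.array(s["tcp_pos"][:2])-[463.3,-32.5])@n)
wristcheck(im,c,"w4")
```

```text
6.0167 [543.999 -35.565  88.406] [ 0.197 -0.084  0.623]
dist 80.17358057385336
w4 rect ((483.6749267578125, -49.41494369506836), (96.43257904052734, 97.63721466064453), 4.963508129119873) edge pt 466.468 -70.19728 angle n 4.8014836 dist 18.886113195467544 resid 0.48185825
```

View pics/w4.png

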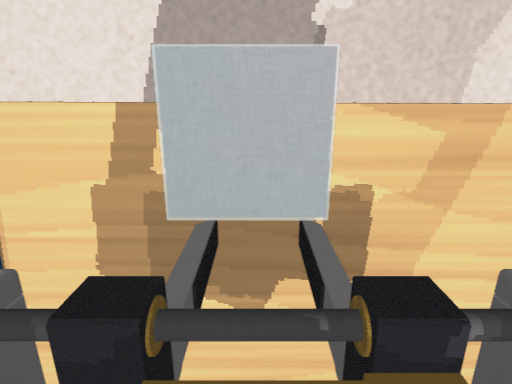

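The wrist view puts the coaster's centre at 18.9 mm; kinematics says about 22 mm. A further 5 mm puts both near 15 mm. Then I'll back off and lift clear.

>>> {"fn": "carry_out", "kwargs": {
  "commands": [
    [1.5,0,0,0,0.45],
    [3,0,0,0,0.45],
    [4,0,0,0,0.45],
    [5,0,0,0,0.45],
    [5,0,0,0,0.45],
    [5,0,0,0,0.45],
    [0,0,0,0,0.45],
    [-15,0,0,0,0.45],
    [-25,0,0,0,0.45],
    [-25,0,-30,0,0.45],
    [-25,0,-70,0,0.45],
    [-25,0,-110,0,0.45],
    [-25,0,-150,0,0.45],
    [-25,0,-190,0,0.45],
    [-25,0,-220,0,0.45],
    [-25,0,-220,0,0.45]
  ]
}}

```text
clock: 7.35
tcp_pos: [573.0, -34.1, 317.6]
orientation: [-0.135, 3.124, -0.006]
force: [0.8, 0.2, 0.7]
finger_gap: 0.549
```

Run:
```python
from h import *
c=calibration("wrist");im=capture("wrist");cv2.imwrite("pics/w5.png",im[:,:,::-1])
s=get_state();print(s["clock"],s["tcp_pos"],s["force"])
wristcheck(im,c,"w5")
```

```text
7.4 [571.586 -33.826 313.668] [0.339 0.813 0.119]
w5 rect ((480.16387939453125, -49.41230773925781), (95.87259674072266, 97.06942749023438), 4.994606018066406) edge pt 472.53955 -132.09964 angle n 4.799817 dist 14.516426034202595 resid 1.1377296
```

>>> {"fn": "carry_out", "kwargs": {
  "commands": [
    [0,40,0,0,0.45],
    [0,80,0,0,0.45],
    [0,120,0,0,0.45],
    [0,160,0,0,0.45],
    [0,200,0,0,0.45],
    [20,240,0,0,0.45],
    [40,280,0,0,0.45],
    [60,320,0,0,0.45],
    [80,360,0,0,0.45],
    [80,400,0,0,0.45],
    [80,400,0,0,0.45],
    [80,400,0,0,0.45],
    [80,400,0,0,0.45],
    [80,400,0,0,0.45]
  ]
}}

```text
clock: 8.57
tcp_pos: [455.2, 356.7, 307.2]
orientation: [0.133, -3.137, 0.003]
force: [-0.6, 0.2, -0.5]
finger_gap: 0.551
```

Run:
```python
from h import *
t=capture("top");cv2.imwrite("pics/t6.png",t[:,:,::-1])
s=get_state();print(s["clock"],s["tcp_pos"],s["force"])
```

```text
8.6167 [455.499 356.539 307.595] [ 0.248 -0.539 -0.32 ]
```

View pics/t6.png

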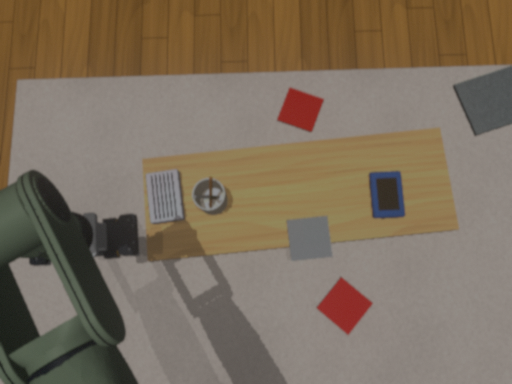

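The final top view shows the coaster at about (309,238), overhanging the front edge and square to it. The cup, drive and enclosure are unchanged. I'll measure it here as an independent check.

Run:
```python
from h import *
t=cv2.imread("pics/t6.png");o=cv2.imread("pics/top0.png");c=calibration("top")
h=cv2.cvtColor(t,cv2.COLOR_BGR2HSV);m=((h[...,1]<60)&(h[...,2]<118)).astype(np.uint8)*255
m[:205]=0;m[270:]=0;m[:,:275]=0;m[:,340:]=0
cs,_=cv2.findContours(m,cv2.RETR_EXTERNAL,cv2.CHAIN_APPROX_NONE);k=max(cs,key=cv2.contourArea)[:,0]
r=cv2.minAreaRect(ray(c,k,68)[:,:2].astype(np.float32));print(r)
print("dist",(np.array(r[0])-[463.3,-32.5])@[.9966,.0818])
d=cv2.absdiff(t,o).max(2)
for n,(a,b,x,y) in dict(drive=(362,165,412,225),cup=(188,170,232,218),encl=(145,165,186,226)).items():print(n,"diff px>40:",(d[b:y,a:x]>40).sum())
```

```text
((480.4920654296875, -47.27975082397461), (96.46480560302734, 98.59559631347656), 4.235761642456055)
dist 15.924628789825428
drive diff px>40: 0
cup diff px>40: 0
encl diff px>40: 0
```

```bash
python3 -c "
from bench import *
print(hand_in())"
```

```text
the job is handed in; nothing more can be done
None
```

I pushed the coaster with both fingertips held parallel to the step's front edge, which squared it as it slid, then backed off, lifted clear and handed the job in at about 8.6 s.

- **Overhang:** the last checks put the coaster's centre 14.5 mm behind the edge (wrist camera) and 15.9 mm (top camera). That means an overhang of about 34–35.5 mm against the 35 ± 9 mm target.
- **Squareness:** it is within 0.5° of square with the edge in both views.
- **Other objects:** the drive, enclosure and pen cup showed no change between the first and last top pictures.
- **Contact:** the fingertips touched the board lightly (about 3 N) before the push and were raised 3 mm. The arm finished clear, with only sensor noise on the wrist force.
- **Disagreement:** the last wrist measurement and the estimate from the tool position differed by about 3 mm during the push. The position I stopped at fell between the two, and the final top view agreed with it.

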